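Set the depth collar, load the die plate and work the hand press

TASK

Set up the hand press and make one stroke: turn the depth collar on its head until the pointer stands at five (the five-dot mark), push the steel die plate along the feed table into the slot until it is fully home against the stop, then pull the hand lever all the way over towards the arm's side and push it all the way back again. Do it in this order and leave the hammer, bottle and tray where they are.

Things in the scene. Friction and masses are not known exactly. Their poses are not given: they have to be found in the camera images.
- press: Fixed low hand press of bare metal, base 170 mm (x) by 530 mm (y -215..315). Origin on the bench under the collar's axis, z up, +y along the feed table (plate is pushed to -y), lever at the -y end; yaw within 0.3 rad of the world's. Head x -65..65, y -55..55, up to z 83.5, on it a dial of radius 68, top z 90. Feed table top z 30, x -75..75, y 55..315, guide strips 14 high, described at slot_mouth.
- collar (a joint): Angle (rad) of the depth collar, a knurled sleeve of radius 31 mm, z 91-125, upright on the dial. Grows clockwise from above, 0 to 3.14, spring detent every 0.628: value = 1 + angle/0.628 (five = 2.513). On the dial, 53 mm from the axis, 1 to 6 black dots (dice fashion) mark the values: one at press +y, clockwise over +x to six at -y. A black bar on top is the pointer (+y at angle 0).
- collar_axis (a point): Point on the collar's axis, z 106 mm in the press frame. Three lugs stick out level from the collar at 90, 180 and 270 degrees from the pointer: 12 mm wide, tips 63 mm from the axis, z 97 to 115 mm. A fingertip can push them round, with up to 10 N at a lug.
- collar_pointer (a point): Tip of the collar's pointer bar, 40 mm from the axis, on the collar's top (z 126.5 mm); turns with the collar.
- plate: Loose flat steel die plate, 80 mm (x) by 160 mm (y) by 10 mm thick, about 0.45 kg, lying on the feed table, a round and a square pattern on top. Origin at the centre of its underside, z up. Fully home (front edge on the stop) its origin is at x 0, y 40, z 30 mm in the press frame, and 65 mm of it stays outside the slot.
- slot_mouth (a point): Centre of the slot's mouth at floor level: y 55, z 30 mm in the press frame. The slot runs to -y under the head, 83 mm wide, 14 mm high, its floor level with the feed table. Outside it two 14 mm high guide strips on the table flare from 83 mm apart at y 55 to 128 mm apart at y 130.
- slot_stop (a point): Centre of the stop face at the slot's inner end, at floor level (y -40, z 30 mm in the press frame), 95 mm inside the mouth.
- lever (a joint): Angle (rad) of the hand lever, 0 to 1.0; hinge along the press's y axis at x 0, y -150, z 55 mm in the press frame. At 0 it leans 0.5 rad from upright to the press's +x (rest), at 1.0 it leans 0.5 rad to -x (end of stroke). It stays where it is left; about 3 N at the grip moves it.
- lever_grip (a point): Centre of the lever's black cross grip, a level bar 20 mm thick and 100 mm long along the press's y axis, 130 mm from the hinge; the 22 mm wide lever bar joins it from below at its middle.
- hammer: Bystander: hammer, 250 mm long, lying on the bench on the +x side of the press; origin at its underside near mid-length. Leave it.
- bottle: Bystander: white bottle, 64 mm across, 160 mm high, origin at the centre of its underside. Leave it.
- tray: Bystander: grey open tray, 100 by 150 by 40 mm, origin at the centre of its underside. Leave it.

How it is judged:
On the way, in this order (a step that is already met when the one before it is completed fails the run):
1. the collar rests in its detent at five (within 0.14 rad) (value of joint collar between 2.37327 and 2.65327 rad and velocity of joint collar between -0.2 and 0.2 rad/s), for 0.2 s.
2. with the collar still at five, the die plate is fully home in the slot, its front edge within 3 mm of the stop (value of joint collar between 2.37327 and 2.65327 rad and y of plate in the frame of press between 0.036 and 0.043 m and x of plate in the frame of press between -0.004 and 0.004 m and z of plate in the frame of press between 0.026 and 0.034 m and angle between the y axis of plate and the y axis of press, either way round below 0.05 rad), for 0.2 s.
3. with the plate home and the collar at five, the lever is pulled over to the end of its stroke (beyond 0.9 rad) (all of step 2 and value of joint lever above 0.9 rad), for 0.1 s.
4. the lever is pushed back to rest (below 0.1 rad) (value of joint lever below 0.1 rad), for 0.2 s.
At the end, for the whole second after the job is handed in: The collar stands at five (2.513 rad, within 0.14), the die plate lies still and flat in the slot with its front edge within 3 mm of the stop (centred within 4 mm, square within 0.05 rad), and the lever is back at rest (below 0.1 rad) (all of step 2 and value of joint lever below 0.1 rad and linear speed of plate below 0.02 m/s); the robot touches nothing.
It fails at once if a bystander (hammer, bottle or tray) is moved by more than 20 mm (distance of any of hammer, bottle, tray from where it was at the start of the episode above 0.02 m).
It fails at once if the lever is pulled beyond 0.5 rad before the plate has entered the slot (its front edge more than 40 mm from the stop) (value of joint lever above 0.5 rad and y of plate in the frame of press above 0.08 m).
It also fails if it takes over 72 s, if anything falls off the work surface, if the arm or the gripper's body presses on something with over 40 N, if the wrist force passes 120 N, or if a joint passes its speed limit or range.

ROBOT

A 7-joint arm with a two-finger parallel gripper is mounted at the origin on the work surface. World frame = base frame: x ahead of the robot, y to its left, z up, the work surface at z = 0. Lengths are in m, angles in rad, forces in N, time in s.
With the tool pointing down it reaches from about 0.425 to 0.925 m from the base axis. Payload 6.8 kg.
Tool frame: the origin (TCP) lies between the finger pads; the fingertips stand r.tcp_to_tips ahead of it and the grasp point (between the pads) is the TCP (r.tcp_to_tips is the distance from the TCP to the fingertips, in m); z points along the fingers, y is the line along which they close (so a half turn about z gives the same grasp; the last joint's range is limited). The gripper opens to 85 mm and grips with 20 to 120 N. Pads are 22 mm wide; open, the fingers measure 114 mm over their backs; the gripper's body (76 mm by 85 mm) begins 54 mm behind the grasp point. The pads swing forward as they close: fully open they stand 13 mm farther back than shut.
Start: joints at [1.166, 0.477, 0.022, 1.555, -0.011, 1.109, -0.083], TCP at [0.197, -0.646, 0.25] pointing down, gripper open.
Joint ranges: [-2.96, 2.96], [-0.34, 2.1], [-1.41, 1.46], [0.24, 2.44], [-1.37, 4.51], [0.17, 1.92], [-2.96, 2.96]. Speed limits (rad/s): [2.39, 2.39, 3.14, 3.14, 3.14, 3.14, 3.14].

INTERFACE

Orientations are given as a rotation vector (axis times angle).
In Python, from bench import r gives the robot as it stands.
- The arm moves only by the tool servo_tool, never from a script. Its argument "commands" is a list of rows, each a list of 2 entries, a list of its own where there are three numbers: the shift along the tool's x, y, z normalised to -1 to 1, where 1 is 250 mm, then the turn, a rotation vector about the tool's x, y, z normalised to -1 to 1, where 1 is 90 degrees. In form: [[[dx, dy, dz], [ax, ay, az]], ...]. A call has 1 to 20 rows; each row is the pose to reach, as a shift and turn from the pose commanded when the call began, along the tool's axes at that moment; what a row does not reach only later rows make up. A row lasts 1/10 s, in which the tool goes at most 50 mm and 8.59 degrees, less where a joint would pass 70% of its speed; a pose out of reach is approached as far as the arm can. A call with a number of a shift or a turn outside -1 to 1 is refused whole. A call with a gripper value outside its range is refused whole. "claw" is the closure, from 0 (fully open) to 1 (shut), set as the call begins (left out, the last holds). The fingers move at their own pace and stop on an object; "squeeze" is the grip in N (left out, the last holds). Time passes only in rows, so rows that repeat a pose let the fingers close. It gives the time, the measured TCP pose, the force, the opening and the grip force at its end, in the units of the state.
- r.get_obs(): the state, without advancing time (a new reading comes with each control period).
- r.grab_frame(name): name is "scene" or "top" or "wrist"; returns (picture, depth): 420x560x3 uint8, red, green, blue; 420x560 float32, m along the optical axis (not along the pixel's ray), 0 where there is no reading.
- r.camera_model(name): a dict with "fx", "fy", "cx", "cy" (pixels), "k1" (the pictures are not rectified: a ray, as slopes to the right and down, at radius r is drawn at 1 + k1 r^2 times it, then the intrinsics apply), "extrinsics" (4x4, takes a point from camera to world coordinates); the wrist camera has in their place "hand_eye" (4x4, takes a point from camera to tool coordinates, whose origin is the TCP and whose axes are the flange's). Camera axes: x right, y down, z forward; pixel columns grow to the right and rows downward; lengths in m; the calibration is good to about 2 mm. A picture is of the moment at which its call begins: read the wrist's pose just before it. camera_model takes no time and is no camera call.
- r.hand_in(): hands the job in; it is judged then, once.
Trained networks look in the newest picture that a camera, given by its name, has taken for a name from the list of things; names that differ only in an ending like _2 or _b are one class to them, and where a whole thing is asked for, a point or a joint stands for the part that bears it (a point fixed in the world has none). Each returns a list of dicts, best first, with "confidence" (0 to 1); they miss things now and then, are a little off and sometimes report something else, mostly with a low value. They report only what shows in the picture. A call takes as long as a camera call.
- r.boxes_of(camera, target): "uv" ([column, row] in pixels, amid what is visible of it).
- r.mark_of(camera, target): "uv" ([column, row] in pixels: a listed point, or the origin of a listed thing).
The state is a dict: "clock": time; "joints": joint angles; "qvel": joint speeds; "tau": joint torques, N m; "tcp_pos": TCP position; "orientation": TCP orientation; "contact_force": force on the tool from outside, world axes, zero at the start; "moment": the same for the moment, N m; "grip_width": finger opening in m; "gripper_force": force on a finger pad.
Only numpy, scipy, OpenCV 4.12 (cv2) and the standard library are available. Lean on these libraries where they do the work, as an engineer would, in place of code of your own. Each camera call takes 0.05 s, during which the arm holds its last target. There are 200 camera calls.

## Working session

There is one attempt and no reset: what is moved stays moved. The work goes in short steps, Python scripts to look and compute and a tool call to move; the robot and the scene stay as the last step left them, time stands still between calls to the robot, and variables do not carry over. Pictures are saved under pics/ and viewed, at most 10 in all, crops included, and the job is handed in when it is done.

Besides the shell and the picture viewer there is one more tool, called after "Request:" by a JSON object that holds its "name" and its "arguments". servo_tool: Moves the arm, as the interface text tells. Scaled input: -1 to 1 covers 250 mm each way for a shift and 90 degrees each way for a turn. Its arguments: {"type":"object","properties":{"commands":{"type":"array"},"claw":{"type":"number"},"squeeze":{"type":"number"}},"required":["commands"]}

```bash
mkdir -p pics; ls; cat > h.py <<'E'
import numpy as np, cv2
from scipy.spatial.transform import Rotation as R
from bench import r
def world(cam,uv,z=None,depth=None):
    m=r.camera_model(cam); T=np.array(m["extrinsics"])
    d=np.array([(uv[0]-m["cx"])/m["fx"],(uv[1]-m["cy"])/m["fy"]]);s=d.copy()
    for _ in range(20): s=d/(1+m["k1"]*(s@s))
    ray=T[:3,:3]@np.array([s[0],s[1],1.]);o=T[:3,3]
    t=depth if z is None else (z-o[2])/ray[2]
    return o+t*ray
E
python3 - <<'E'
from h import *
for c in("scene","top"):
    im,d=r.grab_frame(c); cv2.imwrite(f"pics/{c}0.png",im[...,::-1]); np.save(f"{c}_d.npy",d)
    for n in("collar_axis","collar_pointer","plate","slot_mouth","lever_grip","press","hammer","bottle","tray","slot_stop"):
        z={"collar_axis":.106,"collar_pointer":.1265,"plate":.03,"slot_mouth":.03,"slot_stop":.03,"lever_grip":.169}.get(n,0)
        for q in r.mark_of(c,n)[:2]: print(c,n,np.round(q["uv"],1),round(q["confidence"],2),world(c,q["uv"],z).round(4))
o=r.get_obs();print(o["clock"],o["tcp_pos"],o["orientation"],r.tcp_to_tips)
E
```

```text
pics
scene collar_axis [314.2 204.6] 0.9 [0.5128 0.0037 0.106 ]
scene collar_pointer [331.7 205.8] 0.68 [0.5021 0.0442 0.1265]
scene plate [392.3 271. ] 0.6 [0.4679 0.203  0.03  ]
scene slot_mouth [332.7 239.9] 0.67 [0.5032 0.0602 0.03  ]
scene slot_mouth [328.4 202.2] 0.21 [ 0.4254 -0.0319  0.03  ]
scene lever_grip [243.9 166.4] 0.74 [ 0.5939 -0.1364  0.169 ]
scene press [315.3 232.9] 0.9 [0.4996 0.0019 0.    ]
scene hammer [284.7 287.3] 0.76 [0.6547 0.0708 0.    ]
scene bottle [368.5 339. ] 0.69 [0.608  0.2666 0.    ]
scene tray [214.3 227.3] 0.98 [ 0.6739 -0.1702  0.    ]
scene slot_stop [309.4 230.1] 0.61 [0.5232 0.0045 0.03  ]
top collar_axis [281.2 277.8] 0.6 [0.4997 0.0014 0.106 ]
top collar_pointer [260.8 274.9] 0.84 [0.504  0.0387 0.1265]
top collar_pointer [278.1 277.3] 0.35 [0.5006 0.0069 0.1265]
top plate [184.4 290. ] 0.88 [0.4686 0.2003 0.03  ]
top slot_mouth [255.1 279.5] 0.94 [0.4942 0.0556 0.03  ]
top slot_mouth [302.7 272.1] 0.23 [ 0.5121 -0.0421  0.03  ]
top lever_grip [362.  228.6] 0.65 [ 0.5893 -0.1385  0.169 ]
top press [278.8 274.9] 0.9 [0.5049 0.0074 0.    ]
top press [162.1 221. ] 0.49 [0.6139 0.2664 0.    ]
top hammer [249.9 203.6] 0.7 [0.6578 0.0755 0.    ]
top bottle [162.5 218.5] 0.86 [0.6195 0.2659 0.    ]
top tray [358.3 194.9] 0.61 [ 0.6837 -0.1625  0.    ]
top slot_stop [282.9 273.4] 0.68 [ 0.5083 -0.0014  0.03  ]
top slot_stop [299.9 271.1] 0.64 [ 0.5139 -0.0363  0.03  ]
1.1 [ 0.197438   -0.64548853  0.25028484] [-3.10703188e+00 -4.64561304e-01 -8.17327958e-06] 0.019
```

View pics/top0.png

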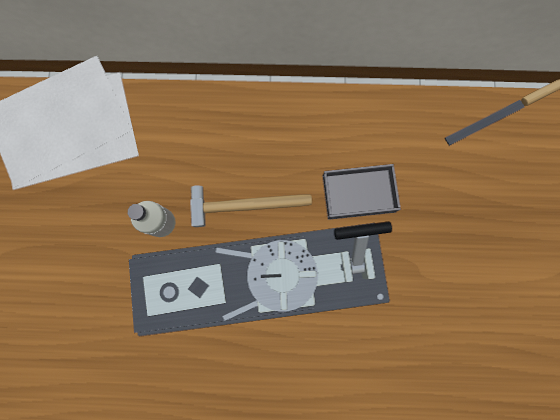

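View pics/scene0.png

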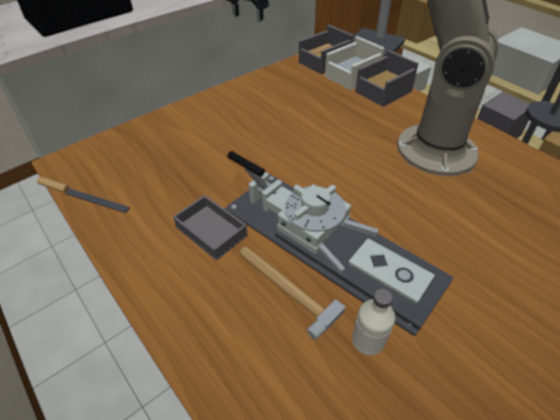

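Top view: the press lies across the picture. Its collar is at about (281,277) with the pointer to the left, on one. The plate is at (184,290), the lever grip at (362,229), the hammer and tray are above, and the bottle is at (150,215). The scene view agrees. Next I'll fit the press pose from depth.

```bash
cat > fit.py <<'E'
from h import *
im,d=r.grab_frame("top")
vv,uu=np.mgrid[:420,:560]; m=r.camera_model("top");T=np.array(m["extrinsics"])
k=np.stack([uu.ravel(),vv.ravel()],1).astype(float).reshape(-1,1,2)
K=np.array([[m["fx"],0,m["cx"]],[0,m["fy"],m["cy"]],[0,0,1.]])
s=cv2.undistortPoints(k,K,np.array([m["k1"],0,0,0,0.]))[:,0]
P=np.c_[s,np.ones(len(s))]*d.reshape(-1,1); P=(P@T[:3,:3].T+T[:3,3]).reshape(420,560,3)
np.save("P.npy",P)
roi=(P[...,0]>.3)&(P[...,0]<.63)&(abs(P[...,1])<.4)&(d>0)
print(np.histogram(P[roi][:,2],bins=np.arange(-.01,.2,.01)))
mask=roi&(P[...,2]>.012)&(P[...,1]<.36)
n,lab,st,c=cv2.connectedComponentsWithStats(mask.astype(np.uint8))
l=lab[277,281] or 1+np.argmax(st[1:,4]); q=P[lab==l]
t=q[(q[:,2]>.02)&(q[:,2]<.05)]
print(len(q),len(t),cv2.minAreaRect((t[:,:2]*1000).astype(np.float32)))
for nm,lo,hi in(("table",.02,.036),("dial",.08,.1),("collar",.115,.14),("grip",.155,.2)):
    a=q[(q[:,2]>lo)&(q[:,2]<hi)]; print(nm,len(a),cv2.minAreaRect((a[:,:2]*1000).astype(np.float32)),a.mean(0).round(4))
# light plate on table
g=im.astype(int).sum(2)/3
a=(lab==l)&(P[...,2]>.03)&(P[...,2]<.055)&(P[...,1]>.1)&(g>150)
print("plate",a.sum(),cv2.minAreaRect((P[a][:,:2]*1000).astype(np.float32)),P[a].mean(0).round(4))
E
python3 fit.py
```

```text
(array([24470, 13230,  4754,  3517,  4225,  1756,   637,   424,   591,
        2131,  1049,   223,   542,  1061,    75,    51,   185,   124,
         473,   165]), array([-0.01,  0.  ,  0.01,  0.02,  0.03,  0.04,  0.05,  0.06,  0.07,
        0.08,  0.09,  0.1 ,  0.11,  0.12,  0.13,  0.14,  0.15,  0.16,
        0.17,  0.18,  0.19]))
19702 9220 ((495.62542724609375, 57.46014404296875), (150.63465881347656, 514.64892578125), 9.232758522033691)
table 5702 ((495.62542724609375, 57.46014404296875), (150.63465881347656, 514.64892578125), 9.232758522033691) [0.4759 0.1766 0.0297]
dial 3049 ((508.88818359375, -45.46653747558594), (135.14083862304688, 223.52415466308594), 4.880494594573975) [ 0.505  -0.0024  0.0888]
collar 1124 ((541.5242919921875, -49.937889099121094), (100.9095230102539, 190.8994598388672), 36.18293762207031) [ 0.5096 -0.0135  0.1242]
grip 701 ((582.9921264648438, -139.20147705078125), (27.276954650878906, 98.35332489013672), 9.615708351135254) [ 0.5849 -0.138   0.1768]
plate 2766 ((485.38397216796875, 193.06939697265625), (185.9490509033203, 141.24090576171875), 89.92109680175781) [0.4715 0.196  0.0398]
```

```bash
cat >> h.py <<'E'
def down(psi):
    c,s=np.cos(psi),np.sin(psi); return np.array([[c,s,0],[s,-c,0],[0,0,-1.]])
def plan(p,psi_deg,frm=None):
    o=r.get_obs(); R0=R.from_rotvec(o["orientation"]).as_matrix(); p0=np.array(o["tcp_pos"])
    if frm: p0=np.array(frm[0]); R0=down(np.radians(frm[1]))
    sh=R0.T@(np.array(p)-p0)/.25; tu=R.from_matrix(R0.T@down(np.radians(psi_deg))).as_rotvec()/(np.pi/2)
    print("plan",sh.round(4).tolist(),tu.round(4).tolist())
def state():
    o=r.get_obs(); x=R.from_rotvec(o["orientation"]).as_matrix()[:,0]
    print("t",round(o["clock"],2),"tcp",np.round(o["tcp_pos"],4),"psi",round(np.degrees(np.arctan2(x[1],x[0])),1),"F",np.round(o["contact_force"],1),"w",o["grip_width"],"j",np.round(o["joints"],2))
E
python3 - <<'E'
from h import *
m=r.camera_model("wrist"); print(np.round(m["hand_eye"],3),m["fx"])
P=np.load("P.npy"); 
t=P.reshape(-1,3); t=t[(t[:,2]>.024)&(t[:,2]<.036)&(t[:,1]<.30)&(t[:,0]>.35)&(t[:,0]<.6)]
lo=[];hi=[]
for y in np.arange(.08,.28,.005):
    a=t[abs(t[:,1]-y)<.0025,0]; lo.append((y,a.min()));hi.append((y,a.max()))
for e in(lo,hi):
    e=np.array(e); l=cv2.fitLine(e.astype(np.float32),cv2.DIST_HUBER,0,.001,.001).ravel(); print("edge slope",l[1]/l[0],"x at y=0",l[3]-l[2]*l[1]/l[0])
from scipy.optimize import least_squares
q=P.reshape(-1,3); q=q[(q[:,2]>.084)&(q[:,2]<.096)&(np.hypot(q[:,0]-.503,q[:,1])<.08)]
h=cv2.convexHull((q[:,:2]*1000).astype(np.float32))[:,0]
f=least_squares(lambda p:np.hypot(*(h-p[:2]).T)-p[2],[503,0,68],loss="soft_l1");print("dial",f.x)
state();plan([.50,0,.32],17);plan([.50,0,.32],-18)
E
```

```text
[[ 0.001 -0.964 -0.266  0.067]
 [ 1.     0.001 -0.001  0.   ]
 [ 0.001 -0.266  0.964 -0.123]
 [ 0.     0.     0.     1.   ]] 308.6033940940747
edge slope -0.16371714 x at y=0 0.42991588
edge slope -0.08309523 x at y=0 0.57037735
dial [505.0433521   -1.30752334  68.11604163]
t 1.15 tcp [ 0.1974 -0.6455  0.2503] psi 17.0 F [-0.2 -0.6  0.7] w 0.08527888109931543 j [ 1.17  0.48  0.02  1.56 -0.01  1.11 -0.08]
plan [1.9124, -2.1152, -0.2788] [0.0, -0.0, 0.0]
plan [1.9124, -2.1152, -0.2788] [0.0, -0.0, 0.3889]
```

Request:
{"name": "servo_tool", "arguments": {"commands": [[[0.64, -0.7, -0.2], [0, 0, -0.5]], [[0.64, -0.7, -0.2], [0, 0, -0.5]], [[0.64, -0.7, -0.2], [0, 0, -0.5]], [[0.64, -0.7, -0.2], [0, 0, -0.5]], [[0.64, -0.7, -0.2], [0, 0, -0.5]], [[0.64, -0.7, -0.2], [0, 0, -0.5]], [[0.64, -0.7, -0.2], [0, 0, -0.5]]]}}

```text
clock: 1.85
tcp_pos: [0.3, -0.4306, 0.3011]
orientation: [2.69, 1.621, 0.0]
contact_force: [-0.1, -0.3, -0.5]
grip_width: 0.085
gripper_force: 0.0
```

```bash
python3 -c "
from h import *
state();plan([.50,0,.32],144)"
```

```text
t 1.85 tcp [ 0.3    -0.4306  0.3011] psi 62.1 F [-0.1 -0.3 -0.5] w 0.08499052001755257 j [ 1.03  0.19 -0.21  1.84  0.05  1.11  0.31]
plan [1.8966, -0.0974, -0.0773] [0.0003, 0.001, -0.9095]
```

Request:
{"name": "servo_tool", "arguments": {"commands": [[[0.95, -0.05, -0.04], [0, 0, -0.45]], [[0.95, -0.05, -0.04], [0, 0, -0.45]], [[0.95, -0.05, -0.04], [0, 0, -0.45]], [[0.95, -0.05, -0.04], [0, 0, -0.45]], [[0.95, -0.05, -0.04], [0, 0, -0.45]], [[0.95, -0.05, -0.04], [0, 0, -0.45]]]}}

```text
clock: 2.45
tcp_pos: [0.402, -0.2118, 0.3108]
orientation: [1.956, 2.457, 0.003]
contact_force: [0.8, 0.3, 0.2]
grip_width: 0.0854
gripper_force: 0.0
```

```bash
python3 -c "
from h import *
state();plan([.50,0,.32],144)"
```

```text
t 2.45 tcp [ 0.402  -0.2118  0.3108] psi 103.0 F [0.8 0.3 0.2] w 0.08536247871315035 j [ 0.8   0.08 -0.47  1.96  0.04  1.12  0.54]
plan [0.7377, 0.5722, -0.0353] [0.0013, 0.0001, -0.4561]
```

Request:
{"name": "servo_tool", "arguments": {"commands": [[[0.74, 0.57, -0.04], [0, 0, -0.455]], [[0.74, 0.57, -0.04], [0, 0, -0.455]], [[0.74, 0.57, -0.04], [0, 0, -0.455]], [[0.74, 0.57, -0.04], [0, 0, -0.455]], [[0.74, 0.57, -0.04], [0, 0, -0.455]], [[0.74, 0.57, -0.04], [0, 0, -0.455]], [[0.74, 0.57, -0.04], [0, 0, -0.455]], [[0.74, 0.57, -0.04], [0, 0, -0.455]]]}}

```text
clock: 3.25
tcp_pos: [0.4985, -0.0068, 0.3197]
orientation: [-0.993, -2.98, 0.002]
contact_force: [-0.2, -0.1, -0.4]
grip_width: 0.0853
gripper_force: 0.0
```

```bash
cat >> h.py <<'E'
def wrist(name=None):
    o=r.get_obs(); im,d=r.grab_frame("wrist"); m=r.camera_model("wrist")
    W=np.eye(4); W[:3,:3]=R.from_rotvec(o["orientation"]).as_matrix(); W[:3,3]=o["tcp_pos"]
    T=W@np.array(m["hand_eye"])
    if name: cv2.imwrite(f"pics/{name}.png",im[...,::-1])
    return im,d,T,m
def wpt(uv,z,T,m):
    K=np.array([[m["fx"],0,m["cx"]],[0,m["fy"],m["cy"]],[0,0,1.]])
    s=cv2.undistortPoints(np.array(uv,float).reshape(-1,1,2),K,np.array([m["k1"],0,0,0,0.]))[:,0]
    ray=np.c_[s,np.ones(len(s))]@T[:3,:3].T; return T[:3,3]+ray*((z-T[2,3])/ray[:,2])[:,None]
E
python3 - <<'E'
from h import *
state(); im,d,T,m=wrist("w1")
for n,z in (("collar_axis",.106),("collar_pointer",.1265),("slot_mouth",.03),("slot_stop",.03),("lever_grip",.169),("plate",.03),("press",0)):
    for q in r.mark_of("wrist",n)[:1]: print(n,np.round(q["uv"]),round(q["confidence"],2),wpt(q["uv"],z,T,m)[0].round(4))
E
```

```text
t 3.25 tcp [ 0.4985 -0.0068  0.3197] psi 143.2 F [-0.2 -0.1 -0.4] w 0.08530144950604969 j [ 0.52  0.19 -0.71  1.84  0.13  1.16  0.69]
collar_axis [294. 195.] 0.7 [0.5076 0.0008 0.106 ]
collar_pointer [324. 174.] 0.68 [0.5045 0.04   0.1265]
lever_grip [233. 345.] 0.81 [ 0.5868 -0.1399  0.169 ]
plate [401.  63.] 0.86 [0.4655 0.1999 0.03  ]
press [290. 180.] 0.61 [ 0.506 -0.     0.   ]
```

View pics/w1.png

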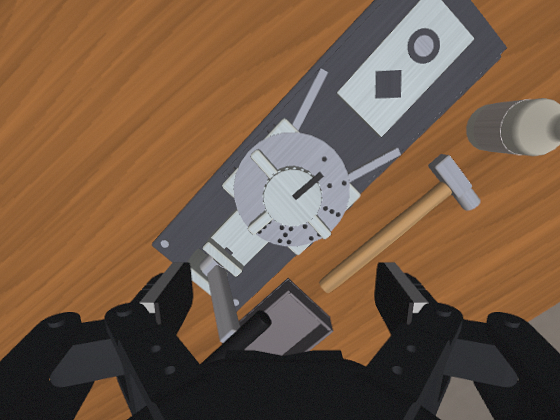

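Wrist view: dial centre about (292,190), collar centre (294,195), pointer at (310,184) aimed at the one-dot mark. Lugs at (263,160), (257,228) and (322,232). Lever grip at (235,340), plate at (405,65). Next I'll refine the axis from wrist depth.

```bash
cat > fitw.py <<'E'
from h import *
from scipy.optimize import least_squares
im,d,T,m=wrist()
K=np.array([[m["fx"],0,m["cx"]],[0,m["fy"],m["cy"]],[0,0,1.]])
vv,uu=np.mgrid[:420,:560]
s=cv2.undistortPoints(np.stack([uu.ravel(),vv.ravel()],1).astype(float).reshape(-1,1,2),K,np.array([m["k1"],0,0,0,0.]))[:,0]
P=(np.c_[s,np.ones(len(s))]*d.reshape(-1,1))@T[:3,:3].T+T[:3,3]; P=P.reshape(420,560,3)
c=np.array([505.,0]); rr=np.hypot(P[...,0]*1000-c[0],P[...,1]*1000-c[1])
for n,lo,hi,rm,r0 in (("dial",.083,.096,80,68),("collar",.119,.132,36,31)):
    h=P[(P[...,2]>lo)&(P[...,2]<hi)&(rr<rm)&(d>0)]; z=np.median(h[:,2]); h=cv2.convexHull((h[:,:2]*1000).astype(np.float32))[:,0]
    f=least_squares(lambda p:np.hypot(*(h-p).T)-r0,c,loss="soft_l1");print(n,f.x.round(1),len(h),z, abs(f.fun).mean())
# plate (bright, table height+10)
g=im.mean(2); a=(P[...,2]>.033)&(P[...,2]<.047)&(P[...,1]>.09)&(d>0)&(g>110)&(P[...,0]<.56)
n,lab,st,_=cv2.connectedComponentsWithStats(a.astype(np.uint8)); a=lab==1+np.argmax(st[1:,4])
print("plate",cv2.minAreaRect((P[a][:,:2]*1000).astype(np.float32)))
a=(P[...,2]>.155)&(P[...,2]<.2)&(P[...,1]<-.06)&(P[...,0]>.54)
if a.any(): print("grip",cv2.minAreaRect((P[a][:,:2]*1000).astype(np.float32)))
# left (near) table edge
for x0,lo in ((-75,1),):
    a=P[(P[...,2]>.022)&(P[...,2]<.036)&(P[...,0]>.35)&(P[...,0]<.6)&(d>0)]
    e=np.array([(y,a[abs(a[:,1]-y)<.003,0].min()) for y in np.arange(-.1,.2,.01) if (abs(a[:,1]-y)<.003).sum()>5])
    l=cv2.fitLine(e.astype(np.float32),cv2.DIST_HUBER,0,.001,.001).ravel();print("near edge slope",l[1]/l[0],"x@y0",l[3]-l[2]*l[1]/l[0],len(e))
state()
E
python3 fitw.py
```

```text
dial [ 5.055e+02 -4.000e-01] 33 0.08964282196114848 4.353994707895974
collar [505.5  -0.6] 30 0.12467665322533358 1.343034839120045
plate ((470.6485900878906, 199.54934692382812), (80.71730041503906, 160.47787475585938), 11.352376937866211)
grip ((580.8511962890625, -134.5599365234375), (92.11861419677734, 24.205005645751953), 88.00149536132812)
near edge slope -0.16082586 x@y0 0.42930943 27
t 3.7 tcp [ 0.4987 -0.0046  0.3204] psi 143.4 F [-0.8 -0.1  0.2] w 0.08543069072392878 j [ 0.52  0.19 -0.72  1.84  0.13  1.16  0.69]
```

```bash
python3 -c "
from h import *
plan([.5055,-.0005,.20],144.2);plan([.5055,-.0005,.115],144.2)"
```

```text
plan [-0.0121, 0.0292, 0.4815] [-0.0, 0.0001, -0.0086]
plan [-0.012, 0.0292, 0.8215] [-0.0, 0.0001, -0.0086]
```

Request:
{"name": "servo_tool", "arguments": {"commands": [[[-0.012, 0.03, 0.2], [0, 0, -0.01]], [[-0.012, 0.03, 0.4], [0, 0, -0.01]], [[-0.012, 0.03, 0.55], [0, 0, -0.01]], [[-0.012, 0.03, 0.65], [0, 0, -0.01]], [[-0.012, 0.03, 0.73], [0, 0, -0.01]], [[-0.012, 0.03, 0.78], [0, 0, -0.01]], [[-0.012, 0.03, 0.82], [0, 0, -0.01]], [[-0.012, 0.03, 0.82], [0, 0, -0.01]], [[-0.012, 0.03, 0.82], [0, 0, -0.01]]]}}

```text
clock: 4.6
tcp_pos: [0.5062, 0.0, 0.116]
orientation: [0.961, 2.99, 0.001]
contact_force: [-1.3, 0.2, 0.8]
grip_width: 0.0855
gripper_force: 0.0
```

```bash
python3 -c "
from h import *
state();wrist('w2')"
```

```text
t 4.6 tcp [0.5062 0.     0.116 ] psi 144.4 F [-1.3  0.2  0.8] w 0.08554677486641096 j [ 0.39  0.46 -0.63  2.04  0.38  0.76  0.48]
```

View pics/w2.png

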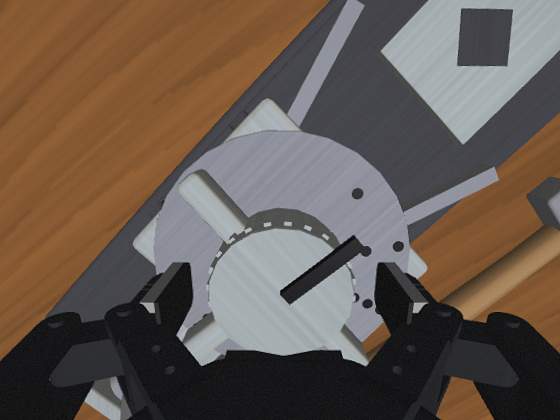

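The open pads at (170,290) and (400,290) straddle the collar at (282,290), clear of the lugs. I'll close them.

Request:
{"name": "servo_tool", "arguments": {"commands": [[[0, 0, 0], [0, 0, 0]], [[0, 0, 0], [0, 0, 0]], [[0, 0, 0], [0, 0, 0]], [[0, 0, 0], [0, 0, 0]], [[0, 0, 0], [0, 0, 0]], [[0, 0, 0], [0, 0, 0]], [[0, 0, 0], [0, 0, 0]], [[0, 0, 0], [0, 0, 0]]], "claw": 1, "squeeze": 50}}

```text
clock: 5.45
tcp_pos: [0.5056, -0.0008, 0.1164]
orientation: [0.962, 2.99, -0.002]
contact_force: [-3.6, -1.1, 9.8]
grip_width: 0.0605
gripper_force: 52.2
```

Request:
{"name": "servo_tool", "arguments": {"commands": [[[0, 0, 0], [0, 0, 0.07]], [[0, 0, 0], [0, 0, 0.14]], [[0, 0, 0], [0, 0, 0.21]], [[0, 0, 0], [0, 0, 0.28]], [[0, 0, 0], [0, 0, 0.35]], [[0, 0, 0], [0, 0, 0.42]], [[0, 0, 0], [0, 0, 0.49]], [[0, 0, 0], [0, 0, 0.56]], [[0, 0, 0], [0, 0, 0.63]], [[0, 0, 0], [0, 0, 0.7]], [[0, 0, 0], [0, 0, 0.76]], [[0, 0, 0], [0, 0, 0.8]], [[0, 0, 0], [0, 0, 0.8]]]}}

```text
clock: 6.75
tcp_pos: [0.506, -0.0007, 0.1164]
orientation: [2.537, 1.851, 0.0]
contact_force: [-2.2, -1.8, 8.2]
grip_width: 0.0609
gripper_force: 52.4
```

```bash
python3 -c "
from h import *
state();plan([.5055,-.0005,.116],0.2)"
```

```text
t 6.75 tcp [ 0.506  -0.0007  0.1164] psi 72.2 F [-2.2 -1.8  8.2] w 0.06090892711915507 j [ 0.15  0.4  -0.33  2.05  0.2   0.71 -0.62]
plan [0.0002, -0.0022, 0.0017] [0.001, -0.0001, 0.8002]
```

Request:
{"name": "servo_tool", "arguments": {"commands": [[[0, 0, 0], [0, 0, 0.07]], [[0, 0, 0], [0, 0, 0.14]], [[0, 0, 0], [0, 0, 0.21]], [[0, 0, 0], [0, 0, 0.28]], [[0, 0, 0], [0, 0, 0.35]], [[0, 0, 0], [0, 0, 0.42]], [[0, 0, 0], [0, 0, 0.49]], [[0, 0, 0], [0, 0, 0.56]], [[0, 0, 0], [0, 0, 0.63]], [[0, 0, 0], [0, 0, 0.7]], [[0, 0, 0], [0, 0, 0.76]], [[0, 0, 0], [0, 0, 0.8]], [[0, 0, 0], [0, 0, 0.8]], [[0, 0, 0], [0, 0, 0.8]]]}}

```text
clock: 8.15
tcp_pos: [0.5062, -0.0011, 0.1164]
orientation: [3.141, 0.008, 0.002]
contact_force: [-1.1, -3.0, 6.8]
grip_width: 0.0603
gripper_force: 52.9
```

Request:
{"name": "servo_tool", "arguments": {"commands": [[[0, 0, 0], [0, 0, 0]], [[0, 0, 0], [0, 0, 0]], [[0, 0, 0], [0, 0, 0]], [[0, 0, 0], [0, 0, 0]], [[0, 0, 0], [0, 0, 0]], [[0, 0, 0], [0, 0, 0]], [[0, 0, -0.1], [0, 0, 0]], [[0, 0, -0.25], [0, 0, 0]], [[0, 0, -0.4], [0, 0, 0]], [[0, 0, -0.5], [0, 0, 0]], [[0, 0, -0.5], [0, 0, 0]]], "claw": 0}}

```text
clock: 9.25
tcp_pos: [0.5079, 0.0001, 0.2441]
orientation: [-3.141, -0.009, -0.011]
contact_force: [0.5, -0.4, -0.3]
grip_width: 0.0858
gripper_force: 0.0
```

```bash
python3 - <<'E'
from h import *
state(); im,d,T,m=wrist("w3")
pr=np.array([.5055,-.0005]);yaw=.161
for n in("collar_pointer","collar_axis","plate"):
    for q in r.mark_of("wrist",n)[:2]:
        w=wpt(q["uv"],{"collar_axis":.106,"plate":.03}.get(n,.1265),T,m)[0]; v=w[:2]-pr
        c=R.from_euler("z",-yaw).apply([*v,0])
        print(n,np.round(q["uv"]),q["confidence"],w.round(4),c.round(4),"cw rad from +y",np.arctan2(c[0],c[1]).round(3))
E
```

```text
t 9.25 tcp [5.079e-01 1.000e-04 2.441e-01] psi 0.3 F [ 0.5 -0.4 -0.3] w 0.08583688771939314 j [-0.09  0.21 -0.04  1.96  0.01  0.97 -1.7 ]
collar_pointer [323. 193.] 0.77 [ 0.5277 -0.0313  0.1265] [ 0.0169 -0.0339  0.    ] cw rad from +y 2.678
collar_axis [289. 213.] 0.9 [ 0.5055 -0.0046  0.106 ] [-0.0007 -0.004   0.    ] cw rad from +y -2.977
plate [112. 221.] 0.67 [0.4743 0.1983 0.03  ] [0.0011 0.2013 0.    ] cw rad from +y 0.006
```

View pics/w3.png

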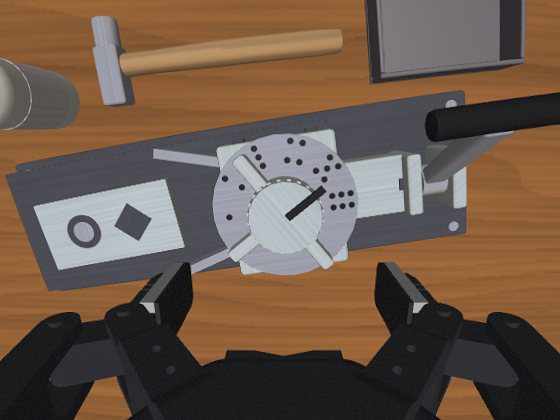

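The pointer bar runs from (288,216) to (325,188), toward the five-dot group at (327,168). I'll measure the bar direction and plan the plate push.

```bash
python3 - <<'E'
from h import *
im=cv2.imread("pics/w3.png"); _,_,T,m=wrist()
g=im.max(2); k=np.zeros_like(g); k[180:225,280:330]=1
n,lab,st,_=cv2.connectedComponentsWithStats(((g<60)&(k>0)).astype(np.uint8)); l=1+np.argmax(st[1:,4]); v,u=np.where(lab==l)
w=wpt(np.c_[u,v],.1265,T,m)[:,:2]; L=cv2.fitLine(w.astype(np.float32),cv2.DIST_HUBER,0,.001,.001).ravel(); dx,dy=L[:2]
if dy>0: dx,dy=-dx,-dy
a=np.arctan2(dx,dy)+.161; print("pointer cw angle",a,len(u), w.min(0),w.max(0))
pr=np.array([.5055,-.0005]);c,s=np.cos(.161),np.sin(.161)
f=lambda x,y,z:[pr[0]+c*x-s*y,pr[1]+s*x+c*y,z]
print(f(0,310,.1)if 0 else f(-.001,.312,.1)); state(); plan(f(-.001,.312,.12),9.2-0);plan(f(-.001,.312,.12),9.2-180)
E
```

```text
pointer cw angle 2.597726 342 [ 0.5029304  -0.03243401] [ 0.52972391 -0.00227032]
[np.float64(0.45449766205733405), np.float64(0.3073047457794992), 0.1]
t 9.5 tcp [ 5.047e-01 -2.000e-04  2.389e-01] psi 0.4 F [-0.2 -0.   0.3] w 0.08524700830407621 j [-0.09  0.21 -0.04  1.96  0.01  0.97 -1.7 ]
plan [-0.192, -1.2313, 0.4758] [0.0001, 0.0017, -0.0982]
plan [-0.192, -1.2313, 0.4758] [0.0025, -0.0001, 1.9018]
```

Request:
{"name": "servo_tool", "arguments": {"commands": [[[-0.1, -0.62, 0], [0, 0, -0.55]], [[-0.1, -0.62, 0], [0, 0, -0.55]], [[-0.1, -0.62, 0], [0, 0, -0.55]], [[-0.1, -0.62, 0], [0, 0, -0.55]], [[-0.1, -0.62, 0], [0, 0, -0.55]], [[-0.1, -0.62, 0], [0, 0, -0.55]], [[-0.1, -0.62, 0], [0, 0, -0.55]]], "claw": 0.5}}

```text
clock: 10.2
tcp_pos: [0.4791, 0.1546, 0.2391]
orientation: [-2.848, -1.326, 0.004]
contact_force: [-0.3, 0.1, 0.1]
grip_width: 0.0428
gripper_force: 0.0
```

```bash
cat >> h.py <<'E'
pr=np.array([.5055,-.0005]);YAW=.161
def f(x,y,z): c,s=np.cos(YAW),np.sin(YAW); return [pr[0]+c*x-s*y,pr[1]+s*x+c*y,z]
def inv(p): c,s=np.cos(YAW),np.sin(YAW); d=np.array(p[:2])-pr; return np.array([c*d[0]+s*d[1],-s*d[0]+c*d[1]])
E
python3 -c "
from h import *
state();plan(f(-.001,.306,.12),99.2)"
```

```text
t 10.2 tcp [0.4791 0.1546 0.2391] psi 49.9 F [-0.3  0.1  0.1] w 0.04283646251629076 j [-0.21  0.22 -0.26  1.96  0.07  0.97 -1.2 ]
plan [0.3894, -0.4496, 0.4761] [-0.0013, 0.0008, -0.5475]
```

Request:
{"name": "servo_tool", "arguments": {"commands": [[[0.39, -0.45, 0], [0, 0, -0.55]], [[0.39, -0.45, 0], [0, 0, -0.55]], [[0.39, -0.45, 0.1], [0, 0, -0.55]], [[0.39, -0.45, 0.2], [0, 0, -0.55]], [[0.39, -0.45, 0.3], [0, 0, -0.55]], [[0.39, -0.45, 0.4], [0, 0, -0.55]], [[0.39, -0.45, 0.475], [0, 0, -0.55]], [[0.39, -0.45, 0.475], [0, 0, -0.55]], [[0.39, -0.45, 0.475], [0, 0, -0.55]]]}}

```text
clock: 11.1
tcp_pos: [0.4564, 0.3016, 0.1213]
orientation: [-2.035, -2.393, 0.002]
contact_force: [0.4, -0.1, -0.2]
grip_width: 0.0425
gripper_force: 0.0
```

```bash
python3 - <<'E'
from h import *
state(); o=r.get_obs(); im,d,T,m=wrist("w4"); print("press xy of tcp",inv(o["tcp_pos"]))
K=np.array([[m["fx"],0,m["cx"]],[0,m["fy"],m["cy"]],[0,0,1.]]); vv,uu=np.mgrid[:420,:560]
s=cv2.undistortPoints(np.stack([uu.ravel(),vv.ravel()],1).astype(float).reshape(-1,1,2),K,np.array([m["k1"],0,0,0,0.]))[:,0]
Q=((np.c_[s,np.ones(len(s))]*d.reshape(-1,1))@np.array(m["hand_eye"])[:3,:3].T+np.array(m["hand_eye"])[:3,3])
a=(d.ravel()>0)&(abs(Q[:,0])<.02)&(abs(Q[:,1])<.06)&(Q[:,2]<.04)
print("finger z in tool: pct",np.percentile(Q[a][:,2],[50,90,98,100]), "x",np.percentile(Q[a&(Q[:,2]>0)][:,0],[0,2,98,100]),a.sum())
plan(f(-.001,.306,.12),99.2)
E
```

```text
t 11.1 tcp [0.4564 0.3016 0.1213] psi 99.2 F [ 0.4 -0.1 -0.2] w 0.04248237311797077 j [-0.35  0.47 -0.44  1.95  0.27  0.78 -0.78]
press xy of tcp [-3.90800600e-05  3.06095643e-01]
finger z in tool: pct [-0.05958182 -0.03167179  0.00021356  0.018387  ] x [-0.01138093 -0.00977079  0.01140778  0.01173234] 50463
plan [-0.0017, -0.0058, 0.0082] [0.0002, -0.0002, 0.0005]
```

View pics/w4.png

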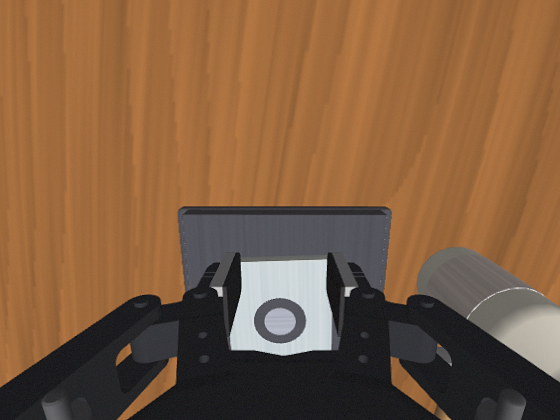

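Plate's rear edge is at row 260 and the table end at row 212. The fingertips stand clear behind the plate, and depth puts them 18 mm ahead of the TCP. I'll lower them behind the plate.

Request:
{"name": "servo_tool", "arguments": {"commands": [[[0, 0, 0.1], [0, 0, 0]], [[0, 0, 0.18], [0, 0, 0]], [[0, 0, 0.23], [0, 0, 0]], [[0, 0, 0.26], [0, 0, 0]], [[0, 0, 0.275], [0, 0, 0]], [[0, 0, 0.275], [0, 0, 0]], [[0, 0, 0.275], [0, 0, 0]]]}}

```text
clock: 11.85
tcp_pos: [0.457, 0.3022, 0.0535]
orientation: [2.033, 2.395, 0.002]
contact_force: [-0.5, -0.1, -0.4]
grip_width: 0.0423
gripper_force: 0.0
```

```bash
python3 -c "
from h import *
state();print(inv(r.get_obs()['tcp_pos']));plan(f(0,.24,.051),99.2)"
```

```text
t 11.85 tcp [0.457  0.3022 0.0535] psi 99.3 F [-0.5 -0.1 -0.4] w 0.042294490080676726 j [-0.39  0.57 -0.39  1.98  0.35  0.65 -0.84]
[0.00061208 0.30653161]
plan [-0.2661, -0.003, 0.0097] [0.0006, -0.0003, 0.0016]
```

Request:
{"name": "servo_tool", "arguments": {"commands": [[[-0.03, -0.003, 0.008], [0, 0, 0.001]], [[-0.07, -0.003, 0.008], [0, 0, 0.001]], [[-0.1, -0.003, 0.008], [0, 0, 0.001]], [[-0.14, -0.003, 0.008], [0, 0, 0.001]], [[-0.18, -0.003, 0.008], [0, 0, 0.001]], [[-0.22, -0.003, 0.008], [0, 0, 0.001]], [[-0.26, -0.003, 0.008], [0, 0, 0.001]], [[-0.3, -0.003, 0.008], [0, 0, 0.001]], [[-0.34, -0.003, 0.008], [0, 0, 0.001]], [[-0.38, -0.003, 0.008], [0, 0, 0.001]], [[-0.4, -0.003, 0.008], [0, 0, 0.001]], [[-0.4, -0.003, 0.008], [0, 0, 0.001]]]}}

```text
clock: 13.05
tcp_pos: [0.472, 0.2012, 0.0506]
orientation: [2.037, 2.391, -0.003]
contact_force: [-0.2, -0.7, -0.5]
grip_width: 0.0429
gripper_force: 0.0
```

```bash
python3 - <<'E'
from h import *
state();print(inv(r.get_obs()['tcp_pos'])); plan(f(0,.16,.0515),99.2)
im,d=r.grab_frame("top"); cv2.imwrite("pics/top5.png",cv2.resize(im[190:350,100:410,::-1],None,fx=2.5,fy=2.5))
E
```

```text
t 13.05 tcp [0.472  0.2012 0.0506] psi 99.2 F [-0.2 -0.7 -0.5] w 0.0429259408143116 j [-0.21  0.53 -0.39  2.06  0.35  0.61 -0.68]
[-0.00069914  0.20448518]
plan [-0.1779, 0.003, -0.0035] [-0.0007, 0.001, -0.0004]
```

View pics/top5.png

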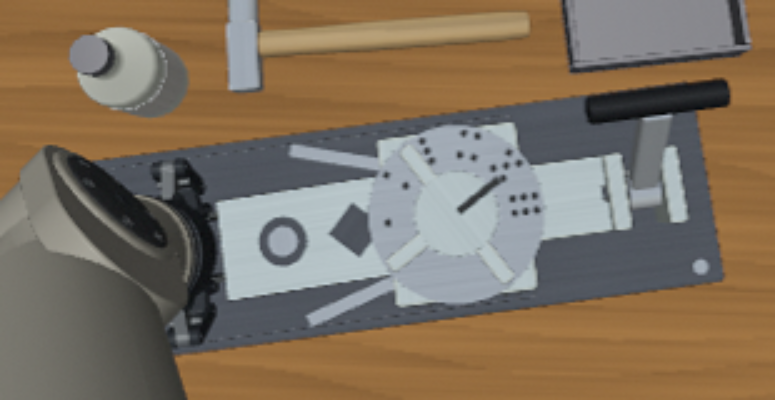

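The plate is moving squarely between the guides, with its front near the mouth, and the pointer is still on five. I'll continue the push.

Request:
{"name": "servo_tool", "arguments": {"commands": [[[-0.04, 0.003, -0.002], [0, 0, 0]], [[-0.08, 0.003, -0.002], [0, 0, 0]], [[-0.12, 0.003, -0.002], [0, 0, 0]], [[-0.16, 0.003, -0.002], [0, 0, 0]], [[-0.2, 0.003, -0.002], [0, 0, 0]], [[-0.23, 0.003, -0.002], [0, 0, 0]], [[-0.25, 0.003, -0.002], [0, 0, 0]], [[-0.26, 0.003, -0.002], [0, 0, 0]], [[-0.26, 0.003, -0.002], [0, 0, 0]]]}}

```text
clock: 14.0
tcp_pos: [0.4832, 0.1384, 0.0513]
orientation: [2.035, 2.393, -0.001]
contact_force: [-0.3, -0.3, -0.6]
grip_width: 0.043
gripper_force: 0.0
```

Request:
{"name": "servo_tool", "arguments": {"commands": [[[-0.01, 0, 0], [0, 0, 0]], [[-0.02, 0, 0], [0, 0, 0]], [[-0.02, 0, 0], [0, 0, 0]]]}}

```text
clock: 14.3
tcp_pos: [0.4842, 0.134, 0.0513]
orientation: [2.035, 2.393, 0.0]
contact_force: [0.5, 0.7, 0.1]
grip_width: 0.0426
gripper_force: 0.4
```

```bash
python3 -c "
from h import *
state();print(inv(r.get_obs()['tcp_pos']));plan(f(0,.131,.051),99.2)"
```

```text
t 14.3 tcp [0.4842 0.134  0.0513] psi 99.3 F [0.5 0.7 0.1] w 0.04261868606003936 j [-0.08  0.52 -0.39  2.09  0.34  0.59 -0.55]
[0.000534 0.136164]
plan [-0.0207, -0.0022, 0.0013] [0.0001, 0.0, 0.0007]
```

Request:
{"name": "servo_tool", "arguments": {"commands": [[[-0.008, -0.002, 0], [0, 0, 0]], [[-0.016, -0.002, 0], [0, 0, 0]], [[-0.02, -0.002, 0], [0, 0, 0]], [[-0.02, -0.002, 0], [0, 0, 0]]]}}

```text
clock: 14.7
tcp_pos: [0.4846, 0.1289, 0.0514]
orientation: [2.035, 2.393, 0.0]
contact_force: [0.9, 2.3, -0.3]
grip_width: 0.0427
gripper_force: 0.9
```

Request:
{"name": "servo_tool", "arguments": {"commands": [[[-0.008, 0, 0], [0, 0, 0]], [[-0.012, 0, 0], [0, 0, 0]], [[-0.012, 0, 0], [0, 0, 0]]]}}

```text
clock: 15.0
tcp_pos: [0.4851, 0.1282, 0.0515]
orientation: [-2.033, -2.394, -0.005]
contact_force: [0.3, 6.9, -1.7]
grip_width: 0.0426
gripper_force: 3.6
```

Request:
{"name": "servo_tool", "arguments": {"commands": [[[-0.008, 0, 0], [0, 0, 0]], [[-0.012, 0, 0], [0, 0, 0]], [[-0.012, 0, 0], [0, 0, 0]]]}}

```text
clock: 15.3
tcp_pos: [0.4856, 0.1279, 0.0518]
orientation: [-2.03, -2.395, -0.01]
contact_force: [-1.0, 14.0, -0.8]
grip_width: 0.0428
gripper_force: 6.8
```

Request:
{"name": "servo_tool", "arguments": {"commands": [[[0.04, 0, 0], [0, 0, 0]], [[0.06, 0, 0], [0, 0, 0]], [[0.06, 0, -0.2], [0, 0, 0]], [[0.06, 0, -0.4], [0, 0, 0]], [[0.06, 0, -0.6], [0, 0, 0]], [[0.06, 0, -0.76], [0, 0, 0]], [[0.06, 0, -0.76], [0, 0, 0]]], "claw": 0.62}}

```text
clock: 16.0
tcp_pos: [0.4856, 0.1383, 0.2468]
orientation: [2.032, 2.387, 0.011]
contact_force: [1.4, 0.5, -0.4]
grip_width: 0.0326
gripper_force: 0.0
```

```bash
python3 - <<'E'
from h import *
state(); im,d,T,m=wrist("w6"); 
im2,_=r.grab_frame("top"); cv2.imwrite("pics/top6.png",cv2.resize(im2[190:350,100:410,::-1],None,fx=2.5,fy=2.5))
for c in("wrist","top"):
  for n in("plate","collar_pointer","lever_grip"):
    for q in r.mark_of(c,n)[:1]:
        z={"plate":.03,"lever_grip":.169}.get(n,.1265)
        w=wpt(q["uv"],z,T,m)[0] if c=="wrist" else world(c,q["uv"],z)
        print(c,n,np.round(q["uv"]),round(q["confidence"],2),inv(w).round(4))
plan(f(.062,-.178,.25),99.2)
E
```

```text
t 16.0 tcp [0.4856 0.1383 0.2468] psi 99.2 F [ 1.4  0.5 -0.4] w 0.03258827897045808 j [ 0.04  0.24 -0.51  1.94  0.14  0.99 -0.37]
wrist plate [279. 270.] 0.68 [-0.0005  0.0443]
wrist lever_grip [282. 262.] 0.65 [0.0023 0.1174]
top collar_pointer [297. 259.] 0.78 [ 0.0246 -0.0315]
top lever_grip [363. 229.] 0.76 [ 0.0593 -0.1514]
plan [-1.2726, 0.2501, -0.0403] [-0.0017, 0.0001, 0.0008]
```

View pics/w6.png

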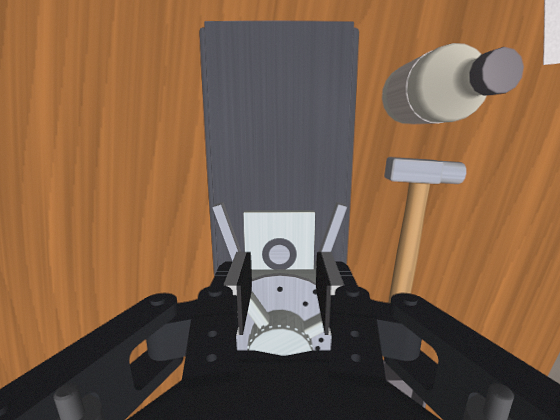

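The plate's rear edge is at row 212, columns 243–315, square between the guides. The flare tips are at row 206 and the table end at row 22. I'll check the depth of insertion numerically.

```bash
python3 - <<'E'
from h import *
o,d,T,m=wrist(); im=cv2.imread("pics/w6.png")
g=cv2.cvtColor(im,cv2.COLOR_BGR2GRAY).astype(float)
ed=[(u,195+np.argmax(np.diff(g[195:235,u]))+.5) for u in range(250,310,5)]
end=[(u,5+np.argmin(np.diff(g[5:50,u]))+.5) for u in range(220,345,10)]
a=np.array([inv(w) for w in wpt(ed,.04,T,m)]);b=np.array([inv(w) for w in wpt(end,.03,T,m)])
print("rear",np.median(a[:,1]),np.polyfit(a[:,0],a[:,1],1),"table end",np.median(b[:,1]),np.polyfit(b[:,0],b[:,1],1))
for row in (220,230): 
    e=np.diff(g[row,230:330]); print(inv(wpt([[230.5+e.argmax(),row]],.04,T,m)[0]),inv(wpt([[230.5+e.argmin(),row]],.04,T,m)[0]))
print([inv(w).round(4).tolist() for w in wpt([[218,206],[342,206]],.044,T,m)])
E
```

```text
rear 0.1218093649126103 [0.0021943 0.1218272] table end 0.31151606319442837 [-0.0003993   0.31155332]
[-0.04509593  0.11211577] [0.03250957 0.11229736]
[-0.04548022  0.1006126 ] [0.03283682 0.100809  ]
[[-0.0714, 0.1288], [0.061, 0.1291]]
```

Measured home within about 2 mm. A firmer second push will confirm the stop.

Request:
{"name": "servo_tool", "arguments": {"commands": [[[0, 0, 0.2], [0, 0, 0]], [[0, 0, 0.4], [0, 0, 0]], [[0, 0, 0.6], [0, 0, 0]], [[0, 0, 0.7], [0, 0, 0]], [[0, 0, 0.75], [0, 0, 0]], [[0, 0, 0.75], [0, 0, 0]], [[-0.03, 0, 0.75], [0, 0, 0]], [[-0.05, 0, 0.75], [0, 0, 0]], [[-0.06, 0, 0.75], [0, 0, 0]], [[-0.07, 0, 0.75], [0, 0, 0]], [[-0.08, 0, 0.75], [0, 0, 0]], [[-0.08, 0, 0.75], [0, 0, 0]]]}}

```text
clock: 17.65
tcp_pos: [0.4861, 0.1267, 0.056]
orientation: [-2.025, -2.396, -0.018]
contact_force: [-7.7, 21.4, -1.3]
grip_width: 0.0328
gripper_force: 10.8
```

Request:
{"name": "servo_tool", "arguments": {"commands": [[[-0.01, 0, 0], [0, 0, 0]], [[-0.02, 0, 0], [0, 0, 0]], [[-0.02, 0, 0], [0, 0, 0]]]}}

```text
clock: 17.95
tcp_pos: [0.4863, 0.1261, 0.0563]
orientation: [-2.019, -2.397, -0.024]
contact_force: [-10.4, 32.1, -1.2]
grip_width: 0.0324
gripper_force: 16.2
```

Request:
{"name": "servo_tool", "arguments": {"commands": [[[0.06, 0, 0], [0, 0, 0]], [[0.1, 0, 0], [0, 0, 0]], [[0.1, 0, -0.2], [0, 0, 0]], [[0.1, 0, -0.4], [0, 0, 0]], [[0.1, 0, -0.6], [0, 0, 0]], [[0.1, 0, -0.76], [0, 0, 0]], [[0.1, 0, -0.78], [0, 0, 0]], [[0.1, 0, -0.78], [0, 0, 0]]]}}

```text
clock: 18.75
tcp_pos: [0.484, 0.137, 0.2508]
orientation: [2.035, 2.389, 0.004]
contact_force: [-0.1, -0.1, -0.1]
grip_width: 0.0324
gripper_force: 0.0
```

Request:
{"name": "servo_tool", "arguments": {"commands": [[[-0.2, 0.04, 0], [0, 0, 0]], [[-0.4, 0.08, 0], [0, 0, 0]], [[-0.6, 0.12, 0], [0, 0, 0]], [[-0.65, 0.13, 0], [0, 0, 0]], [[-0.65, 0.13, 0], [0, 0, 0]]]}}

```text
clock: 19.25
tcp_pos: [0.5407, -0.0214, 0.2468]
orientation: [-2.042, -2.386, 0.005]
contact_force: [-0.2, 0.8, -0.3]
grip_width: 0.0323
gripper_force: 0.0
```

```bash
python3 -c "
from h import *
state();plan(f(.062,-.178,.25),99.2)
im,d,T,m=wrist()
for q in r.mark_of('wrist','lever_grip')[:1]: print(q,inv(wpt(q['uv'],.169,T,m)[0]))
for n in ('plate','collar_pointer'):
  for q in r.mark_of('wrist',n)[:1]: print(n,q,inv(wpt(q['uv'],.03 if n=='plate' else .1265,T,m)[0]))
"
```

```text
t 19.25 tcp [ 0.5407 -0.0214  0.2468] psi 98.9 F [-0.2  0.8 -0.3] w 0.032271685858735355 j [ 0.27  0.29 -0.42  1.86  0.14  1.02 -0.05]
plan [-0.6063, 0.1258, -0.0128] [-0.0022, 0.0004, -0.0035]
collar_pointer {'uv': [271.6, 228.5], 'confidence': 0.56} [ 0.02103956 -0.03803754]
```

Request:
{"name": "servo_tool", "arguments": {"commands": [[[-0.2, 0.04, 0], [0, 0, 0]], [[-0.4, 0.08, 0], [0, 0, 0]], [[-0.58, 0.12, 0], [0, 0, 0]], [[-0.61, 0.12, 0], [0, 0, -0.003]], [[-0.61, 0.12, 0], [0, 0, -0.003]], [[-0.61, 0.12, 0], [0, 0, -0.003]]]}}

```text
clock: 20.05
tcp_pos: [0.5951, -0.1601, 0.2486]
orientation: [-2.025, -2.4, -0.001]
contact_force: [0.2, -0.1, -0.2]
grip_width: 0.0328
gripper_force: 0.0
```

```bash
python3 - <<'E'
from h import *
state();print(inv(r.get_obs()['tcp_pos']))
im,d,T,m=wrist("w7")
K=np.array([[m["fx"],0,m["cx"]],[0,m["fy"],m["cy"]],[0,0,1.]]);vv,uu=np.mgrid[:420,:560]
s=cv2.undistortPoints(np.stack([uu.ravel(),vv.ravel()],1).astype(float).reshape(-1,1,2),K,np.array([m["k1"],0,0,0,0.]))[:,0]
H=np.array(m["hand_eye"]);Q=(np.c_[s,np.ones(len(s))]*d.reshape(-1,1))@H[:3,:3].T+H[:3,3]
W=Q@np.diag([1,1,1])
R0=R.from_rotvec(r.get_obs()["orientation"]).as_matrix();W=Q@R0.T+np.array(r.get_obs()["tcp_pos"])
a=(W[:,2]>.168)&(W[:,2]<.188)&(d.ravel()>0)&(abs(Q[:,1])<.05)
print(a.sum(),"grip top in tool x,y:",Q[a].min(0).round(4),Q[a].max(0).round(4),np.median(Q[a],0).round(4), W[a][:,2].max())
E
```

```text
t 20.05 tcp [ 0.5951 -0.1601  0.2486] psi 99.7 F [ 0.2 -0.1 -0.2] w 0.03280415328488921 j [ 0.43  0.41 -0.35  1.68  0.15  1.08  0.2 ]
[ 0.06289633 -0.17192819]
4440 grip top in tool x,y: [-0.0281 -0.0146  0.0661] [0.0709 0.0059 0.0794] [ 0.0266 -0.0042  0.0692] 0.1826801696690064
```

View pics/w7.png

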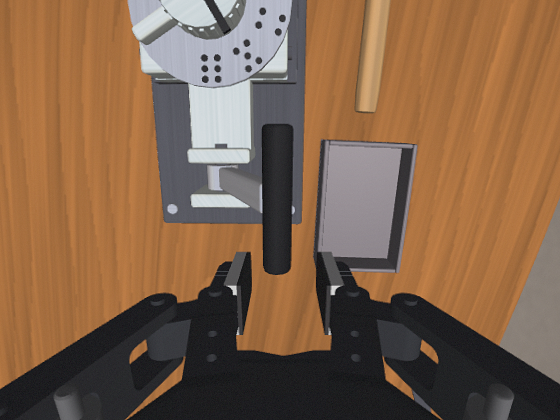

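The grip bar is at columns 263–293, rows 125–272. In the tool frame it is 4 mm to one side, and depth places it 79 mm below. I'll centre on it and lower the open fork over its end.

Request:
{"name": "servo_tool", "arguments": {"commands": [[[-0.024, -0.017, 0], [0, 0, 0]], [[-0.024, -0.017, 0.05], [0, 0, 0]], [[-0.024, -0.017, 0.12], [0, 0, 0]], [[-0.024, -0.017, 0.18], [0, 0, 0]], [[-0.024, -0.017, 0.24], [0, 0, 0]], [[-0.024, -0.017, 0.28], [0, 0, 0]], [[-0.024, -0.017, 0.3], [0, 0, 0]], [[-0.024, -0.017, 0.3], [0, 0, 0]]]}}

```text
clock: 20.9
tcp_pos: [0.5918, -0.1694, 0.173]
orientation: [-2.028, -2.398, 0.001]
contact_force: [-0.0, 0.1, -0.7]
grip_width: 0.0324
gripper_force: 0.0
```

```bash
python3 -c "
from h import *
state();print(inv(r.get_obs()['tcp_pos']))"
```

```text
t 20.9 tcp [ 0.5918 -0.1694  0.173 ] psi 99.5 F [-0.   0.1 -0.7] w 0.032361195063299784 j [ 0.43  0.48 -0.33  1.76  0.19  0.94  0.18]
[ 0.05815021 -0.18055161]
```

Request:
{"name": "servo_tool", "arguments": {"commands": [[[0, -0.04, -0.015], [0, 0, 0]], [[0, -0.08, -0.03], [0, 0, 0]], [[0, -0.13, -0.045], [0, 0, 0]], [[0, -0.18, -0.055], [0, 0, 0]], [[0, -0.23, -0.06], [0, 0, 0]], [[0, -0.28, -0.06], [0, 0, 0]], [[0, -0.33, -0.055], [0, 0, 0]], [[0, -0.38, -0.045], [0, 0, 0]], [[0, -0.43, -0.03], [0, 0, 0]], [[0, -0.47, -0.015], [0, 0, 0]], [[0, -0.5, 0], [0, 0, 0]], [[0, -0.52, 0], [0, 0, 0]], [[0, -0.53, 0], [0, 0, 0]], [[0, -0.53, 0], [0, 0, 0]], [[0, -0.53, 0], [0, 0, 0]]]}}

```text
clock: 22.4
tcp_pos: [0.4665, -0.1904, 0.1743]
orientation: [2.022, 2.395, 0.011]
contact_force: [16.5, 1.3, -9.8]
grip_width: 0.0324
gripper_force: 8.5
```

```bash
python3 -c "
from h import *
state();print(inv(r.get_obs()['tcp_pos']))"
```

```text
t 22.4 tcp [ 0.4665 -0.1904  0.1743] psi 99.7 F [16.5  1.3 -9.8] w 0.032405628271218775 j [ 0.56  0.31 -0.35  2.02  0.14  0.82  0.3 ]
[-0.06897074 -0.18116204]
```

```bash
python3 - <<'E'
from h import *
for c in("scene","top"):
    im,_=r.grab_frame(c); cv2.imwrite(f"pics/{c}8.png",im[...,::-1])
    for q in r.mark_of(c,"lever_grip")[:1]: print(c,q,inv(world(c,q["uv"],.169)))
E
```

```text
scene {'uv': [280.4, 143.3], 'confidence': 0.78} [-0.04834368 -0.14205272]
top {'uv': [373.7, 300.5], 'confidence': 0.88} [-0.06387112 -0.14924381]
```

Request:
{"name": "servo_tool", "arguments": {"commands": [[[0, 0.06, -0.015], [0, 0, 0]], [[0, 0.12, -0.03], [0, 0, 0]], [[0, 0.17, -0.045], [0, 0, 0]], [[0, 0.22, -0.055], [0, 0, 0]], [[0, 0.27, -0.06], [0, 0, 0]], [[0, 0.32, -0.06], [0, 0, 0]], [[0, 0.37, -0.055], [0, 0, 0]], [[0, 0.42, -0.045], [0, 0, 0]], [[0, 0.47, -0.03], [0, 0, 0]], [[0, 0.51, -0.015], [0, 0, 0]], [[0, 0.54, 0], [0, 0, 0]], [[0, 0.56, 0], [0, 0, 0]], [[0, 0.565, 0], [0, 0, 0]], [[0, 0.565, 0], [0, 0, 0]], [[0, 0.565, 0], [0, 0, 0]]]}}

```text
clock: 24.1
tcp_pos: [0.6008, -0.1681, 0.1741]
orientation: [2.029, 2.398, 0.001]
contact_force: [-0.5, 0.1, -0.5]
grip_width: 0.0327
gripper_force: 0.3
```

Request:
{"name": "servo_tool", "arguments": {"commands": [[[0, 0.012, 0], [0, 0, 0]], [[0, 0.02, 0], [0, 0, 0]], [[0, 0.02, 0], [0, 0, 0]]]}}

```text
clock: 24.4
tcp_pos: [0.6027, -0.168, 0.1737]
orientation: [-2.028, -2.394, 0.008]
contact_force: [-11.0, 0.4, 6.4]
grip_width: 0.0327
gripper_force: 5.5
```

Stop felt at 11 N. I'll recentre the fork and lift off.

Request:
{"name": "servo_tool", "arguments": {"commands": [[[0, -0.03, 0], [0, 0, 0]], [[0, -0.045, 0], [0, 0, 0]], [[0, -0.045, 0], [0, 0, 0]], [[0, -0.045, -0.1], [0, 0, 0]], [[0, -0.045, -0.25], [0, 0, 0]], [[0, -0.045, -0.4], [0, 0, 0]], [[0, -0.045, -0.5], [0, 0, 0]], [[0.3, -0.3, -0.6], [0, 0, 0]], [[0.5, -0.5, -0.6], [0, 0, 0]], [[0.5, -0.5, -0.6], [0, 0, 0]], [[0.5, -0.5, -0.6], [0, 0, 0]]]}}

```text
clock: 25.5
tcp_pos: [0.4594, -0.0617, 0.3247]
orientation: [2.024, 2.401, 0.001]
contact_force: [0.6, 0.6, 0.6]
grip_width: 0.0326
gripper_force: 0.0
```

```bash
python3 - <<'E'
from h import *
state()
for c in("scene","top"):
    im,_=r.grab_frame(c); cv2.imwrite(f"pics/{c}9.png",im[...,::-1])
    for n,z in(("lever_grip",.169),("plate",.03),("collar_pointer",.1265),("hammer",0),("tray",0),("bottle",0)):
        for q in r.mark_of(c,n)[:1]: w=world(c,q["uv"],z); print(c,n,np.round(q["uv"]),round(q["confidence"],2),inv(w).round(4),w[:2].round(3))
cv2.imwrite("pics/s9c.png",cv2.resize(cv2.imread("pics/scene9.png")[130:330,190:460],None,fx=2.8,fy=2.8))
E
```

```text
t 25.5 tcp [ 0.4594 -0.0617  0.3247] psi 99.7 F [0.6 0.6 0.6] w 0.032580170923326886 j [ 0.41  0.08 -0.43  1.92  0.04  1.15  0.13]
scene lever_grip [243. 168.] 0.91 [ 0.0717 -0.1455] [ 0.6   -0.133]
scene plate [330. 232.] 0.85 [-0.0082  0.0404] [0.491 0.038]
scene collar_pointer [298. 194.] 0.85 [ 0.0223 -0.0306] [ 0.532 -0.027]
scene hammer [285. 287.] 0.76 [0.1576 0.047 ] [0.654 0.071]
scene tray [332. 238.] 0.7 [-0.0197  0.0424] [0.479 0.038]
scene bottle [369. 338.] 0.59 [0.1428 0.2469] [0.607 0.266]
top lever_grip [363. 227.] 0.9 [ 0.0637 -0.1516] [ 0.593 -0.14 ]
top collar_pointer [299. 259.] 0.79 [ 0.0241 -0.034 ] [ 0.535 -0.03 ]
top hammer [252. 205.] 0.81 [0.1581 0.0467] [0.654 0.071]
top tray [298. 260.] 0.59 [ 0.0277 -0.0373] [ 0.539 -0.033]
top bottle [161. 221.] 0.69 [0.1509 0.2477] [0.615 0.268]
```

View pics/s9c.png

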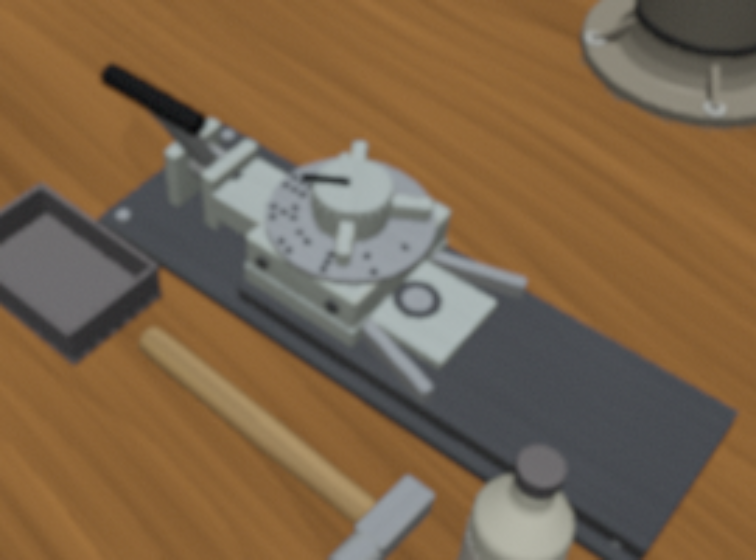

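The crop shows the pointer on five once parallax is allowed for, the plate home between the guides, and the lever at rest. The bystanders have not moved. I'll hand in.

```bash
python3 -c "
from bench import r
print(r.hand_in())"
```

```text
the job is handed in; nothing more can be done
None
```

I set the collar to five, pushed the plate home against the stop, pulled the lever fully over and pushed it back to rest, and handed the job in at about 26 s of the 72 s; no verdict came back from the judge.

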